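# Hang the bead counting machine on its keyhole screw

## Robot

A 7-joint arm with a two-finger parallel gripper is mounted at the origin on the work surface. World frame = base frame: x ahead of the robot, y to its left, z up, the work surface at z = 0. Lengths are in m, angles in rad, forces in N, time in s.
With the tool pointing down it reaches from about 0.4 to 0.85 m from the base axis. Payload 4.4 kg.
Tool frame: the origin (TCP) lies midway between the tips of the shut fingers; the grasp point (between the pads) lies 19 mm behind it; z points along the fingers, y is the line along which they close (so a half turn about z gives the same grasp; the last joint's range is limited). The gripper opens to 94 mm and grips with 3 to 60 N. Pads are 16 mm wide; open, the fingers measure 119 mm over their backs; the gripper's body (75 mm by 177 mm) begins 78 mm behind the grasp point.
Start: joints at [1.054, 0.628, 0.038, 1.517, -0.027, 0.996, -0.02], TCP at [0.283, -0.585, 0.205] pointing down, gripper open.
Joint ranges: [-3.06, 3.06], [-0.37, 2.12], [-1.25, 1.32], [0.18, 2.47], [-1.1, 4.24], [0.23, 1.98], [-2.94, 2.94]. Speed limits (rad/s): [2.57, 2.57, 3.14, 3.14, 3.14, 3.14, 3.14].

## Interface

Orientations are given as [roll, pitch, yaw] about the fixed x, y, z axes, in that order (R = Rz(yaw) Ry(pitch) Rx(roll)).
In Python, from cell import get_obs, viewer, job_done gives the robot as it stands.
- The arm moves only by the tool move_arm, never from a script. Its argument "targets" is a list of rows, each an object of numbers: "grip": the opening in per cent of the stroke, from 0 (shut) to 100 (fully open); "x", "y", "z": the shift along the tool's x, y, z in m; "wx", "wy", "wz": the turn, a rotation vector about the tool's x, y, z in degrees. In form: [{"grip": .., "x": .., "y": .., "z": .., "wx": .., "wy": .., "wz": ..}, ...]. A call has 1 to 10 rows; each row is the pose to reach, as a shift and turn from the pose commanded when the call began, along the tool's axes at that moment; what a row does not reach only later rows make up. A row lasts 1/8 s, in which the tool goes at most 62.5 mm and 10.7 degrees, less where a joint would pass 70% of its speed; a pose out of reach is approached as far as the arm can. A call with a gripper value outside its range is refused whole. The fingers move at their own pace and stop on an object; the grip force is fixed at half the most. Time passes only in rows, so rows that repeat a pose let the fingers close. It gives the time, the measured TCP pose, the force, the opening and the grip force at its end, in the units of the state.
- get_obs(): the state, without advancing time (a new reading comes with each control period).
- viewer.camera(name): name is "side" or "top" or "wrist"; returns (picture, depth): 400x640x3 uint8, red, green, blue; 400x640 float32, m along the optical axis (not along the pixel's ray), 0 where there is no reading.
- viewer.camera_model(name): a dict with "fx", "fy", "cx", "cy" (pixels), "world_to_cam" (4x4, takes a point from world to camera coordinates). Camera axes: x right, y down, z forward; pixel columns grow to the right and rows downward; lengths in m; the calibration is good to about 2 mm. A picture is of the moment at which its call begins: read the wrist's pose just before it. camera_model takes no time and is no camera call; for the wrist camera it gives the pose at the moment of the call.
- job_done(): hands the job in; it is judged then, once.
The state is a dict: "time": time; "joint_pos": joint angles; "joint_vel": joint speeds; "effort": joint torques, N m; "tcp_pos": TCP position; "orientation": TCP orientation; "force": force on the tool from outside, world axes, zero at the start; "torque": the same for the moment, N m; "width": opening from 0.0 (shut) to 1.0 (fully open); "finger_force": force on a finger pad.
Only numpy, scipy, OpenCV 4.12 (cv2) and the standard library are available. Lean on these libraries where they do the work, as an engineer would, in place of code of your own. Each camera call takes 0.05 s, during which the arm holds its last target. There are 200 camera calls.

## Task

Pick up the red counting machine and hang it on the screw in the side of the pine bead cubby: slip the round end of the keyhole in its back over the screw head until the back lies against the wood, then, still holding it, pull it straight down past the springy pinch in the slot until it is fully down on the screw, and let go so that it hangs straight. The screw was driven by eye, so feel for it and push and pull gently (never more than about 20 newtons). Keep the machine upright, it is full of beads, and leave everything else where it stands.

Things in the scene. Friction and masses are not known exactly. Their poses are not given: they have to be found in the camera images.
- machine: Red bead counting machine, 0.29-0.43 kg, standing on the counter. Origin on its underside; z up; front (white button, bead tray) faces its own -x, flat back is the plane x = +24 mm. Housing: x -34..24, y +-42, up to z 78, tray at the foot out to x -66. Hopper column above it: x -22..24, y +-29, z 78-146; white lid on top y +-28, up to z 152. The keyhole is in the column's back.
- column_grip (a point): Middle of the hopper column at (1, 0, 125) mm in the machine's frame, same axes: a good place to hold it from above, fingers on the two side walls, 58 mm apart in y.
- keyhole_mouth (a point): Centre of the keyhole's round end, 16 mm across, in the plane of the machine's back, (24, 0, 112) mm in its frame, same axes. Cut through a 3.5 mm plate, hollow behind. The 12 mm screw head goes in here with 2 mm to spare all round. Above it a 45-degree funnel narrows to a slot 8 mm wide running straight up.
- keyhole_seat (a point): Upper end of the slot, 24 mm above keyhole_mouth: where the centre of the screw's neck lies when the machine is fully down, (24, 0, 136) mm in the machine's frame. Two spring cheeks pinch the slot to 3 mm: the neck meets them 7.5 mm above keyhole_mouth and is past at 17.5 mm; 8 to 12 N at the screw, the machine's weight included, forces them. The slot's end is hard.
- cubby: Fixed pine shelf unit of bead jars, 252 mm high. Origin at counter level on the outer face of its side panel, below the screw's place. That face is its plane x = 0, looks to its own -x, spans y -170..100, z 0..252 mm, upright; the unit lies behind it, x 0..220. z is up. A machine hung here has the same yaw as the cubby.
- screw_place (a point): Point on the panel's face, cubby frame (0, 0, 232) mm, same axes, where the screw should be. It was driven by eye: its true centre is anywhere up to 10 mm to either side (y) and 4.5 mm up or down from here. Steel, rigid, square to the panel: neck 6 mm thick, 6 mm of it bare, then a round-edged head 12 mm across, 4 mm thick, its face 10 mm out from the panel.
- bead_bowl: Loose blue bowl, 104 mm across, 38 mm high, standing below the screw to catch beads, its centre 70 to 82 mm out from the panel; origin at the centre of its underside. Leave it there.
- frog: Loose green glazed clay frog, about 80 mm long, 58 mm high; origin at the centre of its underside. Bystander.
- yellow_ring: Loose yellow wooden stacking ring, 80 mm across, 22 mm high, lying flat; origin at the centre of its underside. Bystander.
- biscuit_tin: Loose blue biscuit tin with a brass-coloured lid, 104 x 164 mm, 72 mm high; origin at the centre of its underside. Bystander.
- bead_jar: Loose amber glass jar, 60 mm across, 85 mm high; origin at the centre of its underside. Bystander.

How it is judged:
By the outcome, as a careful person would: the job done as asked, in the order asked, and still so for the second after the job is handed in, with the robot touching nothing.
It also fails if it takes over 72 s, if anything falls off the work surface, if the arm or the gripper's body presses on something with over 40 N, if the wrist force passes 120 N, or if a joint passes its speed limit or range.

## Working session

There is one attempt and no reset: what is moved stays moved. The work goes in short steps, Python scripts to look and compute and a tool call to move; the robot and the scene stay as the last step left them, time stands still between calls to the robot, and variables do not carry over. Pictures are saved under pics/ and viewed, at most 10 in all, crops included, and the job is handed in when it is done.

Besides the shell and the picture viewer there is one more tool, called as name(argument=value, ...) on one line, values as JSON. move_arm: Moves the arm, as the interface text tells. Its arguments: {"type":"object","properties":{"targets":{"type":"array"}},"required":["targets"]}

```bash
mkdir -p pics; ls
python3 - <<'E'
from cell import get_obs, viewer
import cv2, numpy as np
print(get_obs())
for n in ("top","side"):
    p,d=viewer.camera(n); cv2.imwrite(f"pics/{n}0.png",p[:,:,::-1]); np.savez(f"{n}0.npz",p=p,d=d)
    m=viewer.camera_model(n); print(n,m)
E
```

```text
pics
{'time': 0.0, 'joint_pos': array([ 1.05418936,  0.62932155,  0.03845015,  1.51834218, -0.02698468,
        0.99625833, -0.01997954]), 'joint_vel': array([ 0.00045717, -0.00157788, -0.00169122, -0.00175016,  0.00083689,
        0.00092725, -0.00201853]), 'effort': array([-7.50641925e-05, -5.49745810e+01,  1.14301857e+00, -1.86634487e+01,
       -5.22515760e-02,  2.36208824e-02,  1.56301799e-04]), 'tcp_pos': array([ 0.28293831, -0.58447675,  0.20457845]), 'orientation': array([-3.13978192e+00,  3.94543409e-05,  4.50829760e-01]), 'force': array([-0.2294895 , -0.06655695, -0.54996702]), 'torque': array([ 0.05902016, -0.02602017,  0.00628342]), 'finger_force': 0.0, 'width': 0.9991003587322136}
top {'fx': 490.8331919336415, 'fy': 490.8331919336415, 'cx': 316.46109496205065, 'cy': 201.8504078863144, 'world_to_cam': array([[-0.04342201, -0.99904576, -0.00470132, -0.00433973],
       [-0.9761735 ,  0.04342836, -0.21260123,  0.62577615],
       [ 0.21260253, -0.00464226, -0.97712774,  1.25236012],
       [ 0.        ,  0.        ,  0.        ,  1.        ]])}
side {'fx': 428.44446789998403, 'fy': 428.44446789998403, 'cx': 318.67543538317875, 'cy': 200.84949552571396, 'world_to_cam': array([[ 0.99225155, -0.12379267,  0.01059383, -0.57405825],
       [-0.0638438 , -0.58116259, -0.81127924,  0.12995672],
       [ 0.10658716,  0.80431674, -0.58456288,  0.99153503],
       [ 0.        ,  0.        ,  0.        ,  1.        ]])}
```

View pics/top0.png

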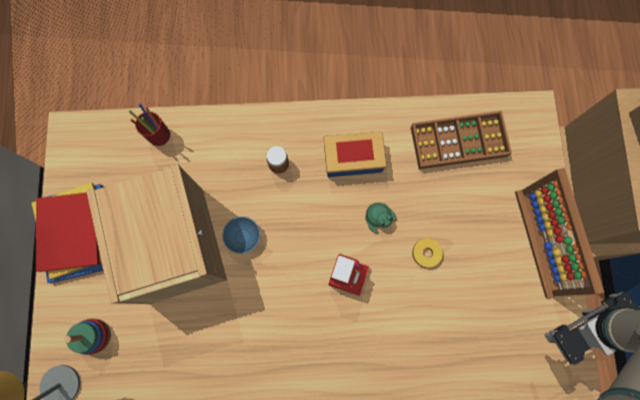

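View pics/side0.png

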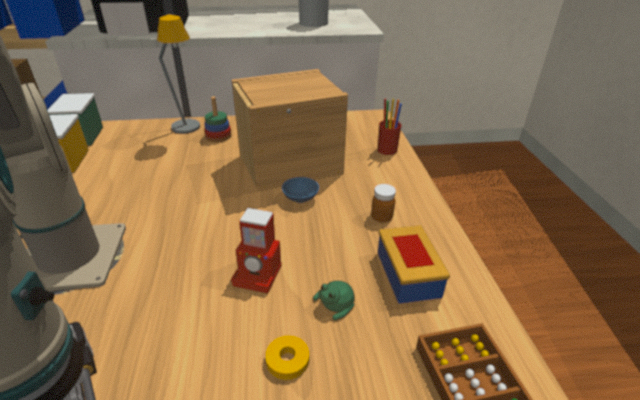

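The top view shows the machine lid at about (345,270), the cubby on the left with its screw at about (200,232), and the bowl at (241,236). In the side view the screw is at about (289,110) and the machine at (257,250).

```bash
cat > h.py <<'E'
import numpy as np, cv2
from cell import get_obs, viewer
def cloud(d,m):
    v,u=np.mgrid[:d.shape[0],:d.shape[1]]
    c=np.stack([(u-m["cx"])/m["fx"]*d,(v-m["cy"])/m["fy"]*d,d],-1)
    T=m["world_to_cam"]; return (c-T[:3,3])@T[:3,:3]
def ray(m,u,v):
    T=m["world_to_cam"]; d=np.array([(u-m["cx"])/m["fx"],(v-m["cy"])/m["fy"],1.])@T[:3,:3]
    return -T[:3,:3].T@T[:3,3], d/np.linalg.norm(d)
def onplane(m,u,v,n,c):
    o,d=ray(m,u,v); n=np.array(n); return o+d*(c-n@o)/(n@d)
E
python3 - <<'E'
from h import *
D={}
for n in ("top","side"):
    f=np.load(n+"0.npz"); m=viewer.camera_model(n); D[n]=(f["p"],f["d"],cloud(f["d"],m),m)
p,d,w,m=D["top"]
k=(d>0)
# cubby top
s=k&(abs(w[...,2]-.252)<.01); s[:, 260:]=0; s[:150]=0
q=w[s]; print("cubtop",len(q),cv2.minAreaRect(q[:,:2].astype(np.float32)),np.median(q[:,2]))
# panel
for n in D:
    p,d,w,m=D[n]
    s=(d>0)&(w[...,2]>.05)&(w[...,2]<.235)&(w[...,1]>.15)&(w[...,1]<.35)&(w[...,0]>.3)&(w[...,0]<.75)
    q=w[s]; 
    for _ in range(8):
        A=np.c_[q[:,0],q[:,2],np.ones(len(q))]; c=np.linalg.lstsq(A,q[:,1],rcond=None)[0]
        r=w[s][:,1]-np.c_[w[s][:,0],w[s][:,2],np.ones(s.sum())]@c; q=w[s][abs(r)<.006]
    print(n,"panel y=ax+bz+c",c,len(q),np.std(q[:,1]-np.c_[q[:,0],q[:,2],np.ones(len(q))]@c),"x range",np.percentile(q[:,0],[0.5,99.5]))
# lid
for n in D:
    p,d,w,m=D[n]
    s=(d>0)&(abs(w[...,2]-.152)<.005)&(p.min(-1)>130)&(abs(w[...,1]+.1)<.15)&(w[...,0]<.55)
    q=w[s]; print(n,"lid",len(q),cv2.minAreaRect(q[:,:2].astype(np.float32)) if len(q)>3 else 0, np.median(q[:,2]) if len(q) else 0)
    s2=(d>0)&(p[...,0]>90)&(p[...,1]<60)&(p[...,2]<70)&(w[...,2]>.01)&(w[...,2]<.17)&(abs(w[...,1]+.08)<.12)&(w[...,0]<.5)
    q=w[s2]; print("red",len(q),q.min(0),q.max(0))
    P=p[:, :, ::-1]
    c={"top":(200,232),"side":(289,110)}[n]; 
    cr=P[c[1]-15:c[1]+15,c[0]-20:c[0]+20]; cv2.imwrite(f"pics/screw_{n}.png",cv2.resize(cr,None,fx=10,fy=10,interpolation=0))
a=cv2.hconcat([cv2.imread("pics/screw_top.png"),cv2.imread("pics/screw_side.png")]); cv2.imwrite("pics/screw.png",a)
E
```

```text
cubtop 11102 ((0.535305917263031, 0.3623749315738678), (0.2715865671634674, 0.22171927988529205), 14.77270793914795) 0.25010887068166177
top panel y=ax+bz+c [0.08899177 0.00033445 0.21335244] 410 0.0035202499839480377 x range [0.42374387 0.64021925]
side panel y=ax+bz+c [0.26283878 0.00051849 0.11017302] 5629 0.00196669691728222 x range [0.43019357 0.68928627]
top lid 383 ((0.4375394284725189, -0.0883590504527092), (0.04176456853747368, 0.057189587503671646), 68.02562713623047) 0.15239394862302047
red 445 [ 0.37560076 -0.16052053  0.0100356 ] [ 0.46092016 -0.0548732   0.10769509]
side lid 371 ((0.4360239803791046, -0.0882277712225914), (0.04476108029484749, 0.05643520876765251), 68.48394012451172) 0.15273382590268048
red 1723 [ 0.3748836  -0.16664841  0.01005596] [ 0.47968869 -0.08097672  0.14757109]
```

View pics/screw.png

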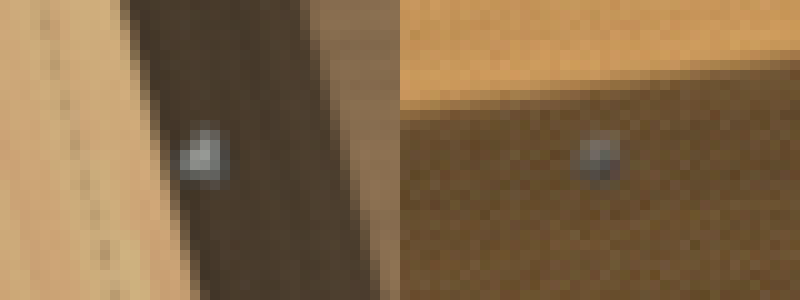

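move_arm(targets=[{"x": 0.355, "y": -0.38, "z": 0, "wz": -42.4, "grip": 100}, {"x": 0.355, "y": -0.38, "z": 0, "wz": -42.4, "grip": 100}, {"x": 0.355, "y": -0.38, "z": 0, "wz": -42.4, "grip": 100}, {"x": 0.355, "y": -0.38, "z": 0, "wz": -42.4, "grip": 100}, {"x": 0.355, "y": -0.38, "z": 0, "wz": -42.4, "grip": 100}, {"x": 0.355, "y": -0.38, "z": 0, "wz": -42.4, "grip": 100}, {"x": 0.355, "y": -0.38, "z": 0, "wz": -42.4, "grip": 100}, {"x": 0.355, "y": -0.38, "z": 0, "wz": -42.4, "grip": 100}, {"x": 0.355, "y": -0.38, "z": 0, "wz": -42.4, "grip": 100}, {"x": 0.355, "y": -0.38, "z": 0, "wz": -42.4, "grip": 100}])

```text
validation failed for argument at $.ta...
```

Run:
```python
from h import *
o=get_obs(); print(o["time"],o["tcp_pos"],np.degrees(o["orientation"]),o["joint_pos"],o["force"])
m=viewer.camera_model("wrist"); p,d=viewer.camera("wrist"); w=cloud(d,m)
T=m["world_to_cam"]; print("cam at",-T[:3,:3].T@T[:3,3],"fwd",T[2,:3],"fx",m["fx"])
cv2.imwrite("pics/wrist0.png",p[:,:,::-1])
s=(d>0)&(abs(w[...,2]-.152)<.005)
q=w[s]; print("lid z",len(q),cv2.minAreaRect(q[:,:2].astype(np.float32)) if len(q)>3 else 0)
# screw triangulation
U={"top":[(200.0,232.2)],"side":[(288.5,110.5)]}
A=[];b=[]
for n in U:
    mm=viewer.camera_model(n)
    for u in U[n]:
        oo,r=ray(mm,*u); P=np.eye(3)-np.outer(r,r); A.append(P); b.append(P@oo)
x=np.linalg.lstsq(np.vstack(A),np.hstack(b),rcond=None)[0]; print("screw",x,[np.linalg.norm(a@x-c) for a,c in zip(A,b)])
```

```text
0.1 [ 0.28296844 -0.58454997  0.20470425] [-1.79908601e+02  1.63524400e-03  2.58303822e+01] [ 1.05419648  0.62919584  0.03846127  1.51820419 -0.02699105  0.99630643
 -0.01996761] [ 0.39850168 -0.36216968 -0.42888685]
cam at [ 0.34153815 -0.55615077  0.38248929] fwd [-0.20720902 -0.09783621 -0.97339226] fx 315.3338462714999
lid z 988 ((0.4075568616390228, -0.6519929766654968), (0.114875428378582, 0.019655872136354446), 9.675247192382812)
screw [0.52834706 0.24125999 0.23331208] [np.float64(0.000676190875572421), np.float64(0.0006761908755717403)]
```

View pics/wrist0.png

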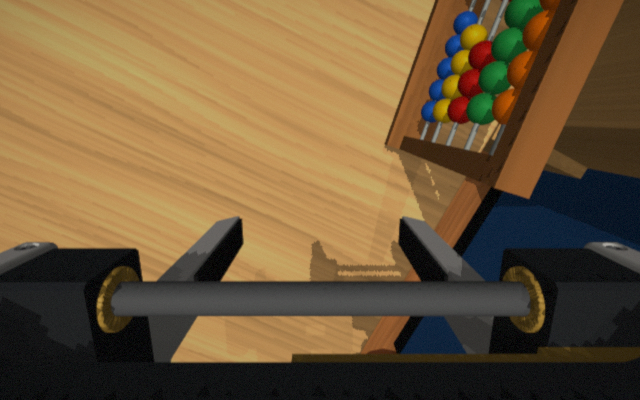

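The arm had not moved because the call was refused. The wrist view shows the open fingers at (220,240) and (420,240) and the abacus at upper right. I'll retry with every key given.

move_arm(targets=[{"grip": 100.0, "x": 0.355, "y": -0.38, "z": 0.0, "wx": 0.0, "wy": 0.0, "wz": -42.4}, {"grip": 100.0, "x": 0.355, "y": -0.38, "z": 0.0, "wx": 0.0, "wy": 0.0, "wz": -42.4}, {"grip": 100.0, "x": 0.355, "y": -0.38, "z": 0.0, "wx": 0.0, "wy": 0.0, "wz": -42.4}, {"grip": 100.0, "x": 0.355, "y": -0.38, "z": 0.0, "wx": 0.0, "wy": 0.0, "wz": -42.4}, {"grip": 100.0, "x": 0.355, "y": -0.38, "z": 0.0, "wx": 0.0, "wy": 0.0, "wz": -42.4}, {"grip": 100.0, "x": 0.355, "y": -0.38, "z": 0.0, "wx": 0.0, "wy": 0.0, "wz": -42.4}, {"grip": 100.0, "x": 0.355, "y": -0.38, "z": 0.0, "wx": 0.0, "wy": 0.0, "wz": -42.4}, {"grip": 100.0, "x": 0.355, "y": -0.38, "z": 0.0, "wx": 0.0, "wy": 0.0, "wz": -42.4}, {"grip": 100.0, "x": 0.355, "y": -0.38, "z": 0.0, "wx": 0.0, "wy": 0.0, "wz": -42.4}, {"grip": 100.0, "x": 0.355, "y": -0.38, "z": 0.0, "wx": 0.0, "wy": 0.0, "wz": -42.4}])

```text
time: 1.4
tcp_pos: [0.4375, -0.0869, 0.2055]
orientation: [-3.142, -0.0, 1.195]
force: [-0.3, -0.9, -0.2]
width: 1.001
finger_force: 0.0
```

Run:
```python
from h import *
o=get_obs(); print(o["time"],o["tcp_pos"],np.degrees(o["orientation"]),o["joint_pos"],o["force"])
m=viewer.camera_model("wrist"); p,d=viewer.camera("wrist"); w=cloud(d,m)
cv2.imwrite("pics/wrist1.png",p[:,:,::-1])
s=((d>0)&(abs(w[...,2]-.152)<.005)&(p.min(-1)>120)&(np.hypot(w[...,0]-.437,w[...,1]+.088)<.06)).astype(np.uint8)
q=w[s>0]; print("lid wrist",len(q),cv2.minAreaRect(q[:,:2].astype(np.float32)) if len(q)>3 else 0,np.median(q[:,2]))
ys,xs=np.nonzero(s); print(xs.min(),xs.max(),ys.min(),ys.max())
```

```text
1.4 [ 0.43751089 -0.08685655  0.20546588] [-1.79997347e+02 -1.86328815e-02  6.84537729e+01] [ 0.31232115  0.34830224 -0.23639381  2.05427432  0.11688888  0.75133408
 -0.37200686] [-0.31651286 -0.87697271 -0.154995  ]
lid wrist 3698 ((0.436593234539032, -0.08791295439004898), (0.04139750450849533, 0.0552808903157711), 68.48353576660156) 0.15033947546566934
285 357 181 232
```

View pics/wrist1.png

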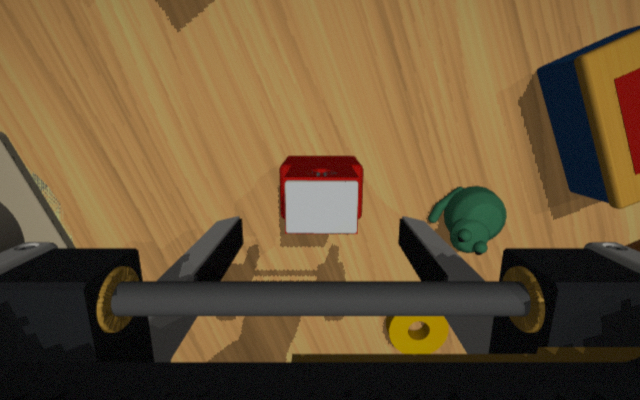

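The lid sits centred at (321,206), between the fingers, with the keyhole side above it at (320,172). Nothing else is near, so I'll descend and grip.

move_arm(targets=[{"grip": 100.0, "x": -0.001, "y": 0.0, "z": 0.03, "wx": 0.0, "wy": 0.0, "wz": 0.0}, {"grip": 100.0, "x": -0.001, "y": 0.0, "z": 0.06, "wx": 0.0, "wy": 0.0, "wz": 0.0}, {"grip": 100.0, "x": -0.001, "y": 0.0, "z": 0.085, "wx": 0.0, "wy": 0.0, "wz": 0.0}, {"grip": 100.0, "x": -0.001, "y": 0.0, "z": 0.0995, "wx": 0.0, "wy": 0.0, "wz": 0.0}, {"grip": 100.0, "x": -0.001, "y": 0.0, "z": 0.0995, "wx": 0.0, "wy": 0.0, "wz": 0.0}, {"grip": 0.0, "x": -0.001, "y": 0.0, "z": 0.0995, "wx": 0.0, "wy": 0.0, "wz": 0.0}, {"grip": 0.0, "x": -0.001, "y": 0.0, "z": 0.0995, "wx": 0.0, "wy": 0.0, "wz": 0.0}, {"grip": 0.0, "x": -0.001, "y": 0.0, "z": 0.0995, "wx": 0.0, "wy": 0.0, "wz": 0.0}, {"grip": 0.0, "x": -0.001, "y": 0.0, "z": 0.0995, "wx": 0.0, "wy": 0.0, "wz": 0.0}, {"grip": 0.0, "x": -0.001, "y": 0.0, "z": 0.0995, "wx": 0.0, "wy": 0.0, "wz": 0.0}])

```text
time: 2.7
tcp_pos: [0.4371, -0.0894, 0.1063]
orientation: [3.141, -0.0, 1.191]
force: [0.3, 0.5, 3.3]
width: 0.617
finger_force: 30.0
```

move_arm(targets=[{"grip": 0.0, "x": 0.0, "y": 0.0, "z": -0.01, "wx": 0.0, "wy": 0.0, "wz": 0.0}, {"grip": 0.0, "x": 0.0, "y": 0.0, "z": -0.04, "wx": 0.0, "wy": 0.0, "wz": 0.0}, {"grip": 0.0, "x": 0.0, "y": 0.0, "z": -0.08, "wx": 0.0, "wy": 0.0, "wz": 0.0}, {"grip": 0.0, "x": 0.02, "y": -0.001, "z": -0.11, "wx": 0.0, "wy": 0.0, "wz": -3.0}, {"grip": 0.0, "x": 0.06, "y": -0.002, "z": -0.121, "wx": 0.0, "wy": 0.0, "wz": -8.0}, {"grip": 0.0, "x": 0.11, "y": -0.003, "z": -0.121, "wx": 0.0, "wy": 0.0, "wz": -14.0}, {"grip": 0.0, "x": 0.16, "y": -0.004, "z": -0.121, "wx": 0.0, "wy": 0.0, "wz": -20.0}, {"grip": 0.0, "x": 0.21, "y": -0.006, "z": -0.121, "wx": 0.0, "wy": 0.0, "wz": -26.0}, {"grip": 0.0, "x": 0.25, "y": -0.007, "z": -0.121, "wx": 0.0, "wy": 0.0, "wz": -31.0}, {"grip": 0.0, "x": 0.26, "y": -0.008, "z": -0.121, "wx": 0.0, "wy": 0.0, "wz": -36.5}])

```text
time: 3.95
tcp_pos: [0.5255, 0.1588, 0.2269]
orientation: [-3.141, -0.002, 1.835]
force: [-0.9, -0.7, -3.8]
width: 0.614
finger_force: 30.0
```

Run:
```python
from h import *
m=viewer.camera_model("wrist"); p,d=viewer.camera("wrist"); w=cloud(d,m)
o=get_obs(); print(o["time"],o["tcp_pos"],np.degrees(o["orientation"]),o["joint_pos"].round(3),o["force"])
cv2.imwrite("pics/wrist2.png",p[:,:,::-1]); np.savez("wrist2.npz",p=p,d=d,T=m["world_to_cam"])
```

```text
4.0 [0.5254156  0.15870272 0.22677374] [-1.79980306e+02 -1.30537517e-01  1.05300736e+02] [-0.046  0.487 -0.442  1.767  0.247  0.942 -0.322] [ 1.05873312 -0.08152027 -4.60696368]
```

View pics/wrist2.png

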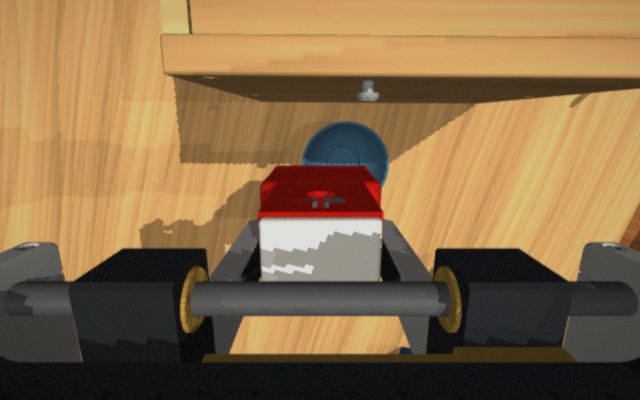

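The wrist view shows the screw head at about (368,93), the panel's top edge at row 75, the column's back edge at row 215 (columns 259 to 382) and the keyhole at (320,195). All are in one view, so I'll measure the screw relative to the machine.

Run:
```python
from h import *
f=np.load("wrist2.npz"); m=viewer.camera_model("wrist"); m["world_to_cam"]=f["T"]; p,d=f["p"].astype(int),f["d"]; w=cloud(d,m)
sat=p.max(-1)-p.min(-1)
s=np.zeros(d.shape,bool); s[78:104,352:384]=1; s&=(sat<30)&(p.max(-1)>70)
ys,xs=np.nonzero(s); print("screw px",len(xs),xs.min(),xs.max(),ys.min(),ys.max(),xs.mean(),ys.mean())
for r in range(ys.min(),ys.max()+1):
    k=ys==r; print(r,xs[k].min(),xs[k].max(),w[r,xs[k]].mean(0).round(4))
# panel edge: cubby top points front-most
t=(d>0)&(abs(w[...,2]-.252)<.006); t[:20]=0; t[90:]=0
pts=[]
for u in range(190,600,4):
    c=np.nonzero(t[:,u])[0]
    if len(c): pts.append(w[c.max(),u])
pts=np.array(pts); c=np.polyfit(pts[:,0],pts[:,1],1); r=pts[:,1]-np.polyval(c,pts[:,0]); k=abs(r)<.003
c=np.polyfit(pts[k,0],pts[k,1],1); print("edge slope deg",np.degrees(np.arctan(c[0])),"c",c,k.sum(),len(pts))
# column back top edge: red->lid boundary
o=get_obs(); yaw=o["orientation"][2]
R=np.array([[np.cos(yaw),np.sin(yaw)],[-np.sin(yaw),np.cos(yaw)]])
red=(p[...,0]>70)&(p[...,1]<50)&(p[...,2]<60)&(d>0)
q=w[red&(w[...,2]>.12)&(w[...,2]<.285)]
loc=np.c_[(q[:,:2]-o["tcp_pos"][:2])@R.T,q[:,2]-o["tcp_pos"][2]]
for a,b in((-.05,-.03),(-.03,-.01),(-.01,.01),(.01,.03),(.03,.045)):
    k=(loc[:,2]>a)&(loc[:,2]<b); 
    if k.sum()>10: print("red z",a,k.sum(),np.percentile(loc[k],[2,50,98],axis=0).round(4).tolist())
k=(loc[:,0]>.018)&(loc[:,2]>-.03)&(loc[:,2]<.035)
print("back fit x=a*y+b*z+c",np.linalg.lstsq(np.c_[loc[k,1],loc[k,2],np.ones(k.sum())],loc[k,0],rcond=None)[0],k.sum())
for u,v in((259.5,214),(382,214),(320.5,214)):
    x=onplane(m,u,v,[0,0,1],o["tcp_pos"][2]+.040); print("corner",(R@(x[:2]-o["tcp_pos"][:2])).round(4))
```

```text
screw px 361 356 379 80 101 367.45429362880884 92.09972299168975
80 363 372 [0.5254 0.2472 0.2336]
81 363 373 [0.5258 0.2468 0.2333]
82 362 373 [0.5258 0.2464 0.2325]
83 362 373 [0.526  0.246  0.2321]
84 362 373 [0.5262 0.2456 0.2317]
85 362 373 [0.5264 0.2452 0.2312]
86 362 373 [0.5266 0.2448 0.2306]
87 362 373 [0.5268 0.2443 0.2301]
88 362 373 [0.527  0.2439 0.2295]
89 362 373 [0.5268 0.2431 0.2329]
90 362 373 [0.5269 0.2426 0.233 ]
91 362 374 [0.528  0.2428 0.2278]
92 357 378 [0.5277 0.2421 0.2285]
93 357 379 [0.5279 0.2414 0.2319]
94 356 379 [0.5282 0.2413 0.2273]
95 356 379 [0.5285 0.2409 0.2261]
96 356 379 [0.5288 0.2405 0.225 ]
97 356 378 [0.528  0.2395 0.2288]
98 357 378 [0.5296 0.2399 0.2208]
99 357 377 [0.5298 0.2395 0.2184]
100 358 376 [0.529  0.2385 0.2237]
101 359 375 [0.5402 0.2458 0.1314]
edge slope deg 14.728160861208346 c [0.26287048 0.1091472 ] 103 103
red z -0.05 958 [[0.0107, -0.0389, -0.0494], [0.0248, 0.002, -0.0346], [0.0253, 0.0417, -0.0301]]
red z -0.03 741 [[0.0094, -0.0365, -0.0299], [0.0249, 0.0006, -0.0215], [0.0252, 0.0379, -0.0104]]
red z -0.01 807 [[0.022, -0.0266, -0.0097], [0.0248, 0.0013, -0.0013], [0.0251, 0.0289, 0.0096]]
red z 0.01 906 [[0.0243, -0.0269, 0.0103], [0.0247, 0.0072, 0.0214], [0.025, 0.0292, 0.0297]]
red z 0.03 1293 [[0.0219, -0.0265, 0.0304], [0.0243, 0.0013, 0.0378], [0.0249, 0.0293, 0.0395]]
back fit x=a*y+b*z+c [0.0037019  0.00743257 0.02451073] 2672
corner [0.0237 0.029 ]
corner [ 0.0235 -0.027 ]
corner [0.0236 0.0011]
```

Run:
```python
from h import *
f=np.load("wrist2.npz"); m=viewer.camera_model("wrist"); m["world_to_cam"]=f["T"]; d=f["d"]
a=np.radians(14.73); ex=np.array([-np.sin(a),np.cos(a),0]); ey=np.array([-np.cos(a),-np.sin(a),0])
for P in (.1055,.1066):
    for v,off in((91.5,.006),(101.5,.010)):
        x=onplane(m,367.5,v,ex,P-off); print("wrist",P,v,"z",x[2].round(4),"lat",(x@ey).round(4))
    for n,u,v in(("top",200,232.2),("side",288.5,110.5)):
        mm=viewer.camera_model(n); x=onplane(mm,u,v,ex,P-.009); print(n,P,x.round(4),"lat",(x@ey).round(4))
    # neck centre top (z=c+3) at mid-neck
    x=onplane(m,367.5,85,ex,P-.003); print("neck mid top z",x[2].round(4),"lat",x@ey)
    x=onplane(m,367.5,79.5,ex,P); print("neck root top z",x[2].round(4))
w=cloud(d,m); print(np.round(np.median(w[80:90,364:372,2],axis=1),4), np.round(np.median(w[92:101,362:373,2],axis=1),4))
o=get_obs(); print("tcp ex",o["tcp_pos"]@ex,"lat",o["tcp_pos"]@ey, "yaw err", np.degrees(o["orientation"][2])-90-14.73)
for u in (259.5,320.5,382):
    x=onplane(m,u,214,[0,0,1],o["tcp_pos"][2]+.040); print("col lat",(x@ey).round(4))
# side camera screw spot refined
for n,(u0,v0) in(("side",(289,110)),("top",(200,232))):
    p=np.load(n+"0.npz")["p"][v0-8:v0+9,u0-8:u0+9].astype(int); g=(p[...,2]-p[...,0])+0.0
    bg=np.median(g); k=np.clip(g-bg-12,0,None)*((p.max(-1)<250)); k[:3 if n=="side" else 0]=0
    ys,xs=np.nonzero(k>0); print(n,(k*np.arange(17)).sum()/k.sum()+u0-8,(k*np.arange(17)[:,None]).sum()/k.sum()+v0-8,len(xs),xs.min()+u0-8,xs.max()+u0-8,ys.min()+v0-8,ys.max()+v0-8)
```

```text
wrist 0.1055 91.5 z 0.2377 lat -0.5706
wrist 0.1055 101.5 z 0.2203 lat -0.5734
top 0.1055 [0.527  0.2383 0.2458] lat -0.5703
side 0.1055 [0.5275 0.2385 0.2344] lat -0.5708
neck mid top z 0.2391 lat -0.5703030040655557
neck root top z 0.2356
wrist 0.1066 91.5 z 0.2239 lat -0.5726
wrist 0.1066 101.5 z 0.1983 lat -0.5766
top 0.1066 [0.5279 0.2397 0.24  ] lat -0.5715
side 0.1066 [0.5276 0.2396 0.2339] lat -0.5712
neck mid top z 0.2279 lat -0.5719124622670424
neck root top z 0.226
[0.2339 0.2334 0.234  0.2335 0.2335 0.2334 0.2335 0.2334 0.234  0.2331] [0.2363 0.2368 0.2362 0.236  0.2362 0.2361 0.2356 0.2359 0.2342]
tcp ex 0.019892450510575838 lat -0.548500137681983 yaw err 0.5707356728671336
col lat -0.5193
col lat -0.5472
col lat -0.5753
side 288.40871369294604 110.69709543568464 29 286 291 108 113
top 199.97003745318352 232.43445692883896 25 197 202 230 235
```

Run:
```python
from h import *
f=np.load("wrist2.npz"); m=viewer.camera_model("wrist"); m["world_to_cam"]=f["T"]; w=cloud(f["d"],m)
print("wrist cubby top z",np.median(w[45:65,340:400,2]), "at edge",np.median(w[66:70,340:400,2]))
a=np.radians(14.73); ex=np.array([-np.sin(a),np.cos(a),0])
g=np.load("side0.npz"); p=g["p"].astype(int); ms=viewer.camera_model("side"); ws=cloud(g["d"],ms)
print(p[95:116,283,0],p[95:116,296,0])
for u in (283,296):
    c=p[95:112,u,0]; i=np.argmin(np.diff(c)); print(u,95+i+.5, onplane(ms,u,95+i+.5,ex,.106).round(4))
print("side depth top z",np.median(ws[92:100,280:298,2]),"screw",ws[108:114,286:292,2].round(4).tolist(),(ws[108:114,286:292]@ex).round(4).tolist())
```

```text
wrist cubby top z 0.25060862586280963 at edge 0.2506494532097705
[195 193 196 193 204 207 204 200 182 147 118  99 101 104 103 101  99  99
  98 100 100] [198 195 201 199 205 204 197 154 116 103 105 104 101  96  99 105 100  99
 105 103 106]
283 103.5 [0.5144 0.2448 0.2514]
296 101.5 [0.5485 0.2538 0.2516]
side depth top z 0.2506697123501005 screw [[0.237, 0.2366, 0.236, 0.2359, 0.2365, 0.2359], [0.2343, 0.2392, 0.2381, 0.2384, 0.2358, 0.2333], [0.2316, 0.2358, 0.2366, 0.2352, 0.2353, 0.2316], [0.23, 0.2334, 0.2332, 0.233, 0.2321, 0.2277], [0.2259, 0.2318, 0.2297, 0.2291, 0.2256, 0.2254], [0.2234, 0.2235, 0.2227, 0.2221, 0.2226, 0.2202]] [[0.1081, 0.1079, 0.1085, 0.1077, 0.1055, 0.1059], [0.108, 0.0965, 0.0978, 0.0963, 0.101, 0.1055], [0.1079, 0.0978, 0.0952, 0.0973, 0.0961, 0.1033], [0.1053, 0.0971, 0.0966, 0.0962, 0.0972, 0.1057], [0.1082, 0.0946, 0.0982, 0.0985, 0.1051, 0.1047], [0.1075, 0.1066, 0.1072, 0.1075, 0.1057, 0.1097]]
```

move_arm(targets=[{"grip": 0.0, "x": 0.01, "y": 0.008, "z": 0.0, "wx": 0.0, "wy": 0.0, "wz": 0.0}, {"grip": 0.0, "x": 0.02, "y": 0.016, "z": 0.0, "wx": 0.0, "wy": 0.0, "wz": 0.0}, {"grip": 0.0, "x": 0.03, "y": 0.0235, "z": 0.0, "wx": 0.0, "wy": 0.0, "wz": 0.0}, {"grip": 0.0, "x": 0.04, "y": 0.0235, "z": 0.0, "wx": 0.0, "wy": 0.0, "wz": 0.0}, {"grip": 0.0, "x": 0.04, "y": 0.0235, "z": 0.0, "wx": 0.0, "wy": 0.0, "wz": 0.0}, {"grip": 0.0, "x": 0.04, "y": 0.0235, "z": 0.0, "wx": 0.0, "wy": 0.0, "wz": 0.0}])

```text
time: 4.75
tcp_pos: [0.5382, 0.1993, 0.227]
orientation: [-3.141, 0.001, 1.828]
force: [0.2, -0.2, -3.9]
width: 0.617
finger_force: 30.0
```

```bash
cat > st.py <<'E'
from h import *
a=np.radians(14.73); ex=np.array([-np.sin(a),np.cos(a),0]); ey=np.array([-np.cos(a),-np.sin(a),0])
o=get_obs(); t=o["tcp_pos"]; F=o["force"]
print("t %.2f ex %.4f lat %.4f z %.4f yawerr %.2f rp %s F ex %.1f ey %.1f z %.1f"%(o["time"],t@ex,t@ey,t[2],np.degrees(o["orientation"][2])-104.73,np.degrees(o["orientation"][:2]).round(2),F@ex,F@ey,F[2]),"tq",(o["torque"]).round(2))
E
python3 - <<'E'
from st import *
m=viewer.camera_model("wrist"); p,d=viewer.camera("wrist"); cv2.imwrite("pics/wrist3.png",cv2.resize(p[20:260,220:460,::-1],None,fx=2.5,fy=2.5,interpolation=cv2.INTER_CUBIC)); np.savez("wrist3.npz",p=p,d=d,T=m["world_to_cam"])
E
```

```text
t 4.75 ex 0.0559 lat -0.5712 z 0.2270 yawerr -0.01 rp [-1.7998e+02  4.0000e-02] F ex -0.3 ey -0.2 z -3.9 tq [ 0.04 -0.1  -0.01]
```

View pics/wrist3.png

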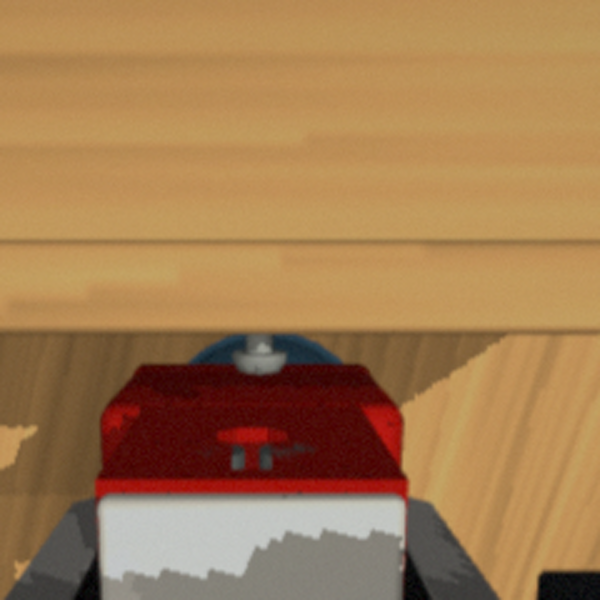

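The crop shows the screw head centred near (259,355). The column centre and keyhole are near 252, so about 1.5 mm of sideways error remains.

Run:
```python
from st import *
f=np.load("wrist3.npz"); m=viewer.camera_model("wrist"); m["world_to_cam"]=f["T"]; p,d=f["p"].astype(int),f["d"]; w=cloud(d,m)
sat=p.max(-1)-p.min(-1); print("cx",m["cx"])
s=np.zeros(d.shape,bool); s[153:172,310:340]=1; s&=(sat<25)&(p.max(-1)>80)
for r in range(153,171):
    k=np.nonzero(s[r])[0]
    if len(k): print(r,k.min(),k.max(),(k.min()+k.max())/2,w[r,k.min()+2:k.max()-1].mean(0).round(4), "lat %.4f"%np.median(w[r,k]@ey), "ex %.4f"%np.median(w[r,k]@ex))
red=(p[...,0]>60)&(p[...,1]<50)&(p[...,2]<60)
for r in (185,195,200,205,210):
    k=np.nonzero(red[r])[0]; k=k[(k>240)&(k<400)]; print(r,k.min(),k.max(),(k.min()+k.max())/2,"lat edges",(w[r,[k.min()+1,k.max()-1]]@ey).round(4))
print("keyhole px", [ (r,np.nonzero((p[r,300:345,1]>35)|(p[r,300:345,0]>130))[0][[0,-1]]+300) for r in range(190,210,3) if ((p[r,300:345,1]>35)|(p[r,300:345,0]>130)).any()])
print("cubby top z",np.median(w[125:148,300:350,2]))
```

```text
t 4.80 ex 0.0557 lat -0.5713 z 0.2270 yawerr -0.03 rp [-1.7998e+02  4.0000e-02] F ex -0.2 ey -0.7 z -4.2 tq [-0.01 -0.08 -0.04]
cx 320.3600640075409
154 319 327 323.0 [0.5264 0.2451 0.2339] lat -0.5714 ex 0.1032
155 319 327 323.0 [0.5265 0.2446 0.2339] lat -0.5714 ex 0.1026
156 320 327 323.5 [0.5269 0.2442 0.2342] lat -0.5716 ex 0.1021
157 319 327 323.0 [0.5268 0.2435 0.2339] lat -0.5714 ex 0.1015
158 319 327 323.0 [0.5269 0.243  0.2337] lat -0.5714 ex 0.1010
159 319 328 323.5 [0.5273 0.2425 0.2336] lat -0.5717 ex 0.1005
160 319 328 323.5 [0.5275 0.242  0.2335] lat -0.5717 ex 0.0999
161 319 333 326.0 [0.5289 0.242  0.2349] lat -0.5730 ex 0.0995
162 315 333 324.0 [0.5279 0.2413 0.2362] lat -0.5719 ex 0.0992
163 315 333 324.0 [0.5273 0.2423 0.2473] lat -0.5714 ex 0.0986
164 315 333 324.0 [0.5282 0.2403 0.2361] lat -0.5719 ex 0.0980
165 315 333 324.0 [0.5283 0.2398 0.2362] lat -0.5719 ex 0.0975
166 316 332 324.0 [0.5285 0.2392 0.2357] lat -0.5719 ex 0.0969
167 317 331 324.0 [0.5286 0.2386 0.2355] lat -0.5719 ex 0.0963
168 318 330 324.0 [0.5279 0.2409 0.2542] lat -0.5719 ex 0.0957
169 323 325 324.0 [nan nan nan] lat -0.5731 ex 0.0808
185 261 379 320.0 lat edges [-0.5303 -0.609 ]
195 260 379 319.5 lat edges [-0.5292 -0.6094]
200 261 379 320.0 lat edges [-0.5301 -0.6093]
205 261 379 320.0 lat edges [-0.5411 -0.5983]
210 259 381 320.0 lat edges [-0.5417 -0.5976]
keyhole px [(193, array([308, 326])), (196, array([313, 325])), (199, array([314, 340])), (202, array([313, 328])), (205, array([312, 328]))]
cubby top z 0.25054661557789676<stdin>:7: RuntimeWarning: Mean of empty slice.
  ret = um.true_divide(
```

move_arm(targets=[{"grip": 0.0, "x": 0.005, "y": 0.002, "z": 0.0005, "wx": 0.0, "wy": 0.0, "wz": 0.0}, {"grip": 0.0, "x": 0.01, "y": 0.002, "z": 0.0005, "wx": 0.0, "wy": 0.0, "wz": 0.0}, {"grip": 0.0, "x": 0.014, "y": 0.002, "z": 0.0005, "wx": 0.0, "wy": 0.0, "wz": 0.0}, {"grip": 0.0, "x": 0.016, "y": 0.002, "z": 0.0005, "wx": 0.0, "wy": 0.0, "wz": 0.0}, {"grip": 0.0, "x": 0.0175, "y": 0.002, "z": 0.0005, "wx": 0.0, "wy": 0.0, "wz": 0.0}, {"grip": 0.0, "x": 0.0175, "y": 0.002, "z": 0.0005, "wx": 0.0, "wy": 0.0, "wz": 0.0}])

```text
time: 5.55
tcp_pos: [0.5359, 0.2173, 0.2265]
orientation: [3.142, 0.0, 1.828]
force: [-0.6, -0.7, -3.8]
width: 0.613
finger_force: 30.0
```

```bash
python3 st.py
```

```text
t 5.55 ex 0.0739 lat -0.5735 z 0.2265 yawerr 0.00 rp [180.   0.] F ex -0.5 ey 0.7 z -3.8 tq [ 0.01 -0.08 -0.02]
```

move_arm(targets=[{"grip": 0.0, "x": 0.001, "y": 0.0, "z": 0.0, "wx": 0.0, "wy": 0.0, "wz": 0.0}, {"grip": 0.0, "x": 0.002, "y": 0.0, "z": 0.0, "wx": 0.0, "wy": 0.0, "wz": 0.0}, {"grip": 0.0, "x": 0.002, "y": 0.0, "z": 0.0, "wx": 0.0, "wy": 0.0, "wz": 0.0}])

```text
time: 5.92
tcp_pos: [0.5354, 0.2192, 0.2265]
orientation: [3.142, -0.0, 1.828]
force: [-0.1, 0.4, -3.3]
width: 0.61
finger_force: 30.0
```

```bash
python3 st.py
```

```text
t 5.92 ex 0.0759 lat -0.5735 z 0.2265 yawerr 0.00 rp [180.  -0.] F ex 0.4 ey 0.0 z -3.3 tq [ 0.   -0.05 -0.05]
```

Still no contact, so the head is probably entering the hole. I'll go on.

move_arm(targets=[{"grip": 0.0, "x": 0.001, "y": 0.0, "z": 0.0, "wx": 0.0, "wy": 0.0, "wz": 0.0}, {"grip": 0.0, "x": 0.002, "y": 0.0, "z": 0.0, "wx": 0.0, "wy": 0.0, "wz": 0.0}, {"grip": 0.0, "x": 0.003, "y": 0.0, "z": 0.0, "wx": 0.0, "wy": 0.0, "wz": 0.0}, {"grip": 0.0, "x": 0.003, "y": 0.0, "z": 0.0, "wx": 0.0, "wy": 0.0, "wz": 0.0}])

```text
time: 6.42
tcp_pos: [0.5346, 0.2222, 0.2265]
orientation: [3.142, -0.0, 1.828]
force: [-0.2, -0.8, -4.3]
width: 0.616
finger_force: 30.0
```

```bash
python3 st.py
```

```text
t 6.42 ex 0.0790 lat -0.5735 z 0.2265 yawerr 0.01 rp [180.  -0.] F ex -0.8 ey 0.4 z -4.3 tq [-0.04 -0.06 -0.06]
```

move_arm(targets=[{"grip": 0.0, "x": 0.001, "y": 0.0, "z": 0.0, "wx": 0.0, "wy": 0.0, "wz": 0.0}, {"grip": 0.0, "x": 0.002, "y": 0.0, "z": 0.0, "wx": 0.0, "wy": 0.0, "wz": 0.0}, {"grip": 0.0, "x": 0.002, "y": 0.0, "z": 0.0, "wx": 0.0, "wy": 0.0, "wz": 0.0}])

```text
time: 6.8
tcp_pos: [0.5341, 0.2239, 0.2265]
orientation: [-3.142, 0.0, 1.828]
force: [-0.4, -1.2, -4.1]
width: 0.617
finger_force: 30.0
```

```bash
python3 st.py
```

```text
t 6.80 ex 0.0808 lat -0.5735 z 0.2265 yawerr -0.00 rp [-1.8e+02  1.0e-02] F ex -1.1 ey 0.7 z -4.1 tq [-0.15 -0.14  0.01]
```

move_arm(targets=[{"grip": 0.0, "x": 0.0005, "y": 0.0, "z": 0.0, "wx": 0.0, "wy": 0.0, "wz": 0.0}, {"grip": 0.0, "x": 0.001, "y": 0.0, "z": 0.0, "wx": 0.0, "wy": 0.0, "wz": 0.0}, {"grip": 0.0, "x": 0.001, "y": 0.0, "z": 0.0, "wx": 0.0, "wy": 0.0, "wz": 0.0}])

```text
time: 7.18
tcp_pos: [0.5341, 0.2241, 0.2265]
orientation: [-3.142, 0.001, 1.827]
force: [1.1, -3.3, -3.8]
width: 0.615
finger_force: 30.0
```

```bash
python3 st.py
```

```text
t 7.17 ex 0.0809 lat -0.5735 z 0.2265 yawerr -0.03 rp [-1.8e+02  7.0e-02] F ex -3.5 ey -0.2 z -3.8 tq [-0.71 -0.23  0.11]
```

Contact with the panel is at ex = 0.0809 m, which is where the back should lie on the wood, and the push is 3 N. Now I'll pull down, first to just before the cheeks.

move_arm(targets=[{"grip": 0.0, "x": 0.0, "y": 0.0, "z": 0.002, "wx": 0.0, "wy": 0.0, "wz": 0.0}, {"grip": 0.0, "x": 0.0, "y": 0.0, "z": 0.004, "wx": 0.0, "wy": 0.0, "wz": 0.0}, {"grip": 0.0, "x": 0.0, "y": 0.0, "z": 0.006, "wx": 0.0, "wy": 0.0, "wz": 0.0}, {"grip": 0.0, "x": 0.0, "y": 0.0, "z": 0.006, "wx": 0.0, "wy": 0.0, "wz": 0.0}])

```text
time: 7.68
tcp_pos: [0.5342, 0.2241, 0.2202]
orientation: [-3.141, 0.001, 1.827]
force: [1.4, -4.7, -3.7]
width: 0.618
finger_force: 30.0
```

```bash
python3 st.py
```

```text
t 7.67 ex 0.0809 lat -0.5736 z 0.2202 yawerr -0.03 rp [-1.7999e+02  6.0000e-02] F ex -4.9 ey -0.2 z -3.7 tq [-1.15 -0.53  0.12]
```

move_arm(targets=[{"grip": 0.0, "x": -0.0003, "y": 0.0, "z": 0.001, "wx": 0.0, "wy": 0.0, "wz": 0.0}, {"grip": 0.0, "x": -0.0003, "y": 0.0, "z": 0.002, "wx": 0.0, "wy": 0.0, "wz": 0.0}, {"grip": 0.0, "x": -0.0003, "y": 0.0, "z": 0.003, "wx": 0.0, "wy": 0.0, "wz": 0.0}, {"grip": 0.0, "x": -0.0003, "y": 0.0, "z": 0.004, "wx": 0.0, "wy": 0.0, "wz": 0.0}, {"grip": 0.0, "x": -0.0003, "y": 0.0, "z": 0.004, "wx": 0.0, "wy": 0.0, "wz": 0.0}])

```text
time: 8.3
tcp_pos: [0.5339, 0.2241, 0.2174]
orientation: [3.141, 0.001, 1.827]
force: [-1.0, -7.0, 5.7]
width: 0.612
finger_force: 30.0
```

```bash
python3 st.py
```

```text
t 8.30 ex 0.0809 lat -0.5734 z 0.2174 yawerr -0.02 rp [1.7999e+02 6.0000e-02] F ex -6.5 ey 2.8 z 5.7 tq [-1.48  0.14  0.12]
```

move_arm(targets=[{"grip": 0.0, "x": -0.0004, "y": -0.0004, "z": 0.001, "wx": 0.0, "wy": 0.0, "wz": 0.0}, {"grip": 0.0, "x": -0.0004, "y": -0.0004, "z": 0.0015, "wx": 0.0, "wy": 0.0, "wz": 0.0}, {"grip": 0.0, "x": -0.0004, "y": -0.0004, "z": 0.0015, "wx": 0.0, "wy": 0.0, "wz": 0.0}])

```text
time: 8.68
tcp_pos: [0.5342, 0.2241, 0.2161]
orientation: [3.14, 0.0, 1.828]
force: [0.4, -5.9, 4.7]
width: 0.618
finger_force: 30.0
```

```bash
python3 st.py
```

```text
t 8.68 ex 0.0809 lat -0.5736 z 0.2161 yawerr -0.01 rp [1.7991e+02 2.0000e-02] F ex -5.8 ey 1.1 z 4.7 tq [-1.33 -0.1   0.05]
```

move_arm(targets=[{"grip": 0.0, "x": -0.0004, "y": 0.0, "z": 0.001, "wx": 0.0, "wy": 0.0, "wz": 0.0}, {"grip": 0.0, "x": -0.0004, "y": 0.0, "z": 0.002, "wx": 0.0, "wy": 0.0, "wz": 0.0}, {"grip": 0.0, "x": -0.0004, "y": 0.0, "z": 0.003, "wx": 0.0, "wy": 0.0, "wz": 0.0}, {"grip": 0.0, "x": -0.0004, "y": 0.0, "z": 0.004, "wx": 0.0, "wy": 0.0, "wz": 0.0}, {"grip": 0.0, "x": -0.0004, "y": 0.0, "z": 0.004, "wx": 0.0, "wy": 0.0, "wz": 0.0}])

```text
time: 9.3
tcp_pos: [0.5334, 0.2239, 0.2101]
orientation: [-3.141, -0.0, 1.828]
force: [1.4, -1.5, -5.7]
width: 0.616
finger_force: 30.0
```

```bash
python3 st.py
```

```text
t 9.30 ex 0.0809 lat -0.5728 z 0.2101 yawerr 0.01 rp [-1.7994e+02 -2.0000e-02] F ex -1.8 ey -1.0 z -5.7 tq [-0.8  -0.65  0.03]
```

Past the pinch. Now down to the hard end.

move_arm(targets=[{"grip": 0.0, "x": 0.0, "y": 0.0, "z": 0.002, "wx": 0.0, "wy": 0.0, "wz": 0.0}, {"grip": 0.0, "x": 0.0, "y": 0.0, "z": 0.004, "wx": 0.0, "wy": 0.0, "wz": 0.0}, {"grip": 0.0, "x": 0.0, "y": 0.0, "z": 0.0055, "wx": 0.0, "wy": 0.0, "wz": 0.0}, {"grip": 0.0, "x": 0.0, "y": 0.0, "z": 0.0055, "wx": 0.0, "wy": 0.0, "wz": 0.0}])

```text
time: 9.8
tcp_pos: [0.5335, 0.2239, 0.2051]
orientation: [-3.141, -0.0, 1.828]
force: [0.4, -1.5, -5.0]
width: 0.614
finger_force: 30.0
```

```bash
python3 st.py
```

```text
t 9.80 ex 0.0809 lat -0.5729 z 0.2051 yawerr 0.01 rp [-1.7997e+02 -1.0000e-02] F ex -1.5 ey 0.0 z -5.0 tq [-0.7  -0.44  0.05]
```

move_arm(targets=[{"grip": 0.0, "x": 0.0, "y": 0.0, "z": 0.001, "wx": 0.0, "wy": 0.0, "wz": 0.0}, {"grip": 0.0, "x": 0.0, "y": 0.0, "z": 0.002, "wx": 0.0, "wy": 0.0, "wz": 0.0}, {"grip": 0.0, "x": 0.0, "y": 0.0, "z": 0.0025, "wx": 0.0, "wy": 0.0, "wz": 0.0}, {"grip": 0.0, "x": 0.0, "y": 0.0, "z": 0.0025, "wx": 0.0, "wy": 0.0, "wz": 0.0}])

```text
time: 10.3
tcp_pos: [0.5337, 0.2239, 0.2029]
orientation: [3.142, -0.0, 1.828]
force: [1.2, -1.5, -3.9]
width: 0.621
finger_force: 30.0
```

```bash
python3 st.py
```

```text
t 10.30 ex 0.0808 lat -0.5731 z 0.2029 yawerr -0.00 rp [ 1.8e+02 -1.0e-02] F ex -1.7 ey -0.8 z -3.9 tq [-0.59 -0.28 -0.03]
```

move_arm(targets=[{"grip": 0.0, "x": 0.0, "y": 0.0, "z": 0.001, "wx": 0.0, "wy": 0.0, "wz": 0.0}, {"grip": 0.0, "x": 0.0, "y": 0.0, "z": 0.002, "wx": 0.0, "wy": 0.0, "wz": 0.0}, {"grip": 0.0, "x": 0.0, "y": 0.0, "z": 0.002, "wx": 0.0, "wy": 0.0, "wz": 0.0}])

```text
time: 10.68
tcp_pos: [0.5339, 0.224, 0.202]
orientation: [3.141, 0.0, 1.828]
force: [-1.4, -2.4, 5.7]
width: 0.616
finger_force: 30.0
```

```bash
python3 st.py
```

```text
t 10.68 ex 0.0809 lat -0.5733 z 0.2020 yawerr -0.00 rp [1.7995e+02 1.0000e-02] F ex -2.0 ey 2.0 z 5.7 tq [-0.87  0.28  0.02]
```

The hard end is reached, with 5.7 N up on the tool and 24.5 mm of travel. I'll relax the push and open the fingers.

move_arm(targets=[{"grip": 0.0, "x": -0.0006, "y": -0.0003, "z": -0.001, "wx": 0.0, "wy": 0.0, "wz": 0.0}, {"grip": 0.0, "x": -0.0006, "y": -0.0003, "z": -0.001, "wx": 0.0, "wy": 0.0, "wz": 0.0}, {"grip": 100.0, "x": -0.0006, "y": -0.0003, "z": -0.001, "wx": 0.0, "wy": 0.0, "wz": 0.0}, {"grip": 100.0, "x": -0.0006, "y": -0.0003, "z": -0.001, "wx": 0.0, "wy": 0.0, "wz": 0.0}, {"grip": 100.0, "x": -0.0006, "y": -0.0003, "z": -0.001, "wx": 0.0, "wy": 0.0, "wz": 0.0}, {"grip": 100.0, "x": -0.0006, "y": -0.0003, "z": -0.001, "wx": 0.0, "wy": 0.0, "wz": 0.0}])

```text
time: 11.42
tcp_pos: [0.5336, 0.2233, 0.2019]
orientation: [-3.142, -0.0, 1.828]
force: [-0.5, -0.3, 0.0]
width: 0.989
finger_force: 0.0
```

move_arm(targets=[{"grip": 100.0, "x": 0.0, "y": 0.0, "z": -0.015, "wx": 0.0, "wy": 0.0, "wz": 0.0}, {"grip": 100.0, "x": 0.0, "y": 0.0, "z": -0.04, "wx": 0.0, "wy": 0.0, "wz": 0.0}, {"grip": 100.0, "x": 0.0, "y": 0.0, "z": -0.08, "wx": 0.0, "wy": 0.0, "wz": 0.0}, {"grip": 100.0, "x": -0.02, "y": 0.0, "z": -0.12, "wx": 0.0, "wy": 0.0, "wz": 0.0}, {"grip": 100.0, "x": -0.06, "y": 0.0, "z": -0.13, "wx": 0.0, "wy": 0.0, "wz": 0.0}, {"grip": 100.0, "x": -0.1, "y": 0.0, "z": -0.13, "wx": 0.0, "wy": 0.0, "wz": 0.0}, {"grip": 100.0, "x": -0.14, "y": 0.0, "z": -0.13, "wx": 0.0, "wy": 0.0, "wz": 0.0}, {"grip": 100.0, "x": -0.14, "y": 0.0, "z": -0.13, "wx": 0.0, "wy": 0.0, "wz": 0.0}, {"grip": 100.0, "x": -0.14, "y": 0.0, "z": -0.13, "wx": 0.0, "wy": 0.0, "wz": 0.0}])

```text
time: 12.55
tcp_pos: [0.5691, 0.0887, 0.3328]
orientation: [3.141, -0.001, 1.828]
force: [-0.2, -0.2, -0.4]
width: 0.998
finger_force: 0.0
```

Run:
```python
from st import *
P=[]
for n in ("wrist","side"):
    m=viewer.camera_model(n); p,d=viewer.camera(n); w=cloud(d,m); P.append(p)
    s=(d>0)&(abs(w[...,2]-.248)<.006)&(p.min(-1)>120)&(np.hypot(w[...,0]-.534,w[...,1]-.224)<.05); q=w[s]
    if len(q)>5: print(n,"lid",len(q),cv2.minAreaRect(q[:,:2].astype(np.float32)),np.median(q[:,2]))
cv2.imwrite("pics/end.png",np.hstack([P[0][:,120:520],P[1][:,100:500]])[:,:,::-1])
```

```text
t 12.55 ex -0.0590 lat -0.5729 z 0.3328 yawerr 0.03 rp [ 1.7994e+02 -5.0000e-02] F ex -0.2 ey 0.3 z -0.4 tq [ 0.   -0.05 -0.01]
wrist lid 3369 ((0.5335211157798767, 0.2208801954984665), (0.055287059396505356, 0.032684922218322754), 14.76754093170166) 0.24646101868989675
side lid 183 ((0.5319710373878479, 0.22671933472156525), (0.057501569390296936, 0.04876963421702385), 10.100473403930664) 0.24816456394666972
```

View pics/end.png

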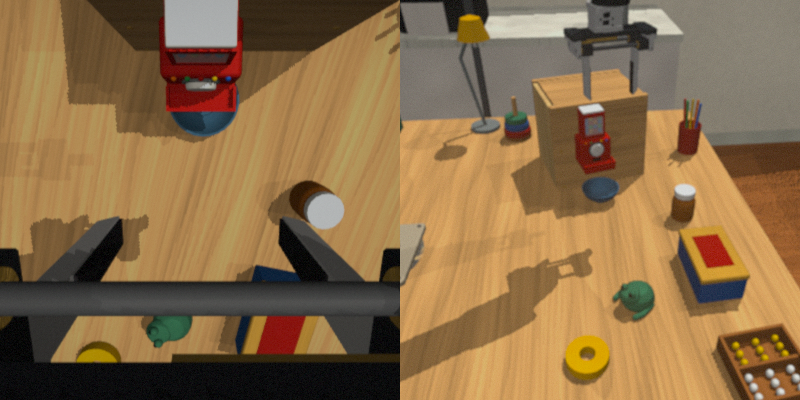

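The machine hangs at (595,135) in the right half. It is square to the panel (14.8°) with its lid at 0.248 m, and the bowl and the bystanders look undisturbed.

```bash
python3 -c "
from cell import job_done; print(job_done())"
```

```text
the job is handed in; nothing more can be done
None
```

The red counting machine hangs straight on the screw, fully down in its slot, with the gripper clear and nothing else moved; the job was handed in at about 13 s of robot time.

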